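# Weigh the lime in the hanging cup

## Robot

A 6-joint arm with a two-finger parallel gripper is mounted at the origin on the work surface. World frame = base frame: x ahead of the robot, y to its left, z up, the work surface at z = 0. Lengths are in m, angles in rad, forces in N, time in s.
With the tool pointing down it reaches from about 0.375 to 0.975 m from the base axis. Payload 3.8 kg.
Tool frame: the origin (TCP) lies at the very end of the fingers, on their centre line; the grasp point (between the pads) lies bot.grip_point_offset behind it (bot.grip_point_offset is the distance from the TCP to the grasp point, in m); z points along the fingers, y is the line along which they close (so a half turn about z gives the same grasp; the last joint's range is limited). The gripper opens to 85 mm and grips with 20 to 120 N. Pads are 22 mm wide; open, the fingers measure 114 mm over their backs; the gripper's body (76 mm by 85 mm) begins 54 mm behind the grasp point. The pads swing forward as they close: fully open they stand 13 mm farther back than shut.
Start: joints at [-1.28, 0.264, 1.604, -0, 1.274, -0.037], TCP at [0.217, -0.639, 0.231] pointing down, gripper open.
Joint ranges: [-2.63, 2.63], [-0.94, 2.18], [0.31, 2.57], [-1.31, 4.45], [0, 2.66], [-2.55, 2.55]. Speed limits (rad/s): [2.57, 2.57, 3.14, 3.14, 3.14, 3.14].

## Interface

Orientations are given as a rotation vector (axis times angle).
In Python, from workcell import bot, vision gives the robot as it stands.
- The arm moves only by the tool play_rows, never from a script. Its argument "rows" is a list of rows, each an object of numbers: "dx", "dy", "dz": the shift along the tool's x, y, z as a fraction of full scale; "roll": the turn about the tool's z as a fraction of full scale; "fingers": the closure, from 0 (fully open) to 1 (shut). In form: [{"dx": .., "dy": .., "dz": .., "roll": .., "fingers": ..}, ...]. A call has 1 to 20 rows; each row shifts and turns the commanded pose from where the row before left it, along the tool's axes as they then stand; what a row does not reach is not made up. Full scale, the value 1, is 0.04 m for a shift and 4 degrees for a turn. A row lasts 1/12 s, in which the tool goes at most 41.7 mm and 7.16 degrees, less where a joint would pass 70% of its speed; a pose out of reach is approached as far as the arm can. A call with a number of a shift or a turn outside -1 to 1 is refused whole. A call with a gripper value outside its range is refused whole. The fingers move at their own pace and stop on an object; "grip_force" is the grip in N (left out, the last holds). Time passes only in rows, so rows that do not move let the fingers close. It gives the time, the measured TCP pose, the force and the opening at its end, in the units of the state.
- bot.read_state(): the state, without advancing time (a new reading comes with each control period).
- vision.read_camera(name): name is "scene" or "top" or "wrist"; returns a dict with "pixels" (384x512x3 uint8, red, green, blue), "depth" (384x512 float32, m along the optical axis (not along the pixel's ray), 0 where there is no reading), "fx", "fy", "cx", "cy" (pixels), "R" (3x3) and "t" (3): a world point X has camera coordinates R X + t. Camera axes: x right, y down, z forward; pixel columns grow to the right and rows downward; lengths in m; the calibration is good to about 2 mm. The wrist camera is an equidistant fisheye: a pixel r from the principal point sees the ray r / f radians off the axis. A picture is of the moment at which its call begins.
- bot.finish_job(): hands the job in, once; it reports no verdict.
The state is a dict: "time": time; "q": joint angles; "joint_vel": joint speeds; "joint_torque": joint torques, N m; "tool_pos": TCP position; "tcp_rot": TCP orientation; "wrist_force": force on the tool from outside, world axes, zero at the start; "torque": the same for the moment, N m; "width": opening from 0.0 (shut) to 1.0 (fully open).
Only numpy, scipy, OpenCV 4.12 (cv2) and the standard library are available. Lean on these libraries where they do the work, as an engineer would, in place of code of your own. Each camera call takes 0.05 s, during which the arm holds its last target. There are 200 camera calls.

## Task

The lime on the chopping board is to be weighed. Lift the shallow one of the two steel caddies up off the rack and stand it upright in the middle of the kitchen scale's plate, let go of it, and press the scale's tare button; after that put the lime into it and leave it there, without pressing tare again. Leave the deep caddy hanging and do not disturb the zester or the jar.

Things in the scene. Friction and masses are not known exactly. Their poses are not given: they have to be found in the camera images.
- cup: Shallow caddy: plain steel open-topped rectangular box, 104 mm along its x, 66 mm along its y, 50 mm high, walls and floor 3 mm, about 0.18 kg. Origin: centre of its underside; z up. At the start it hangs upright on the rack, left or right of the deep caddy, its +x end at the bars. It is well gripped across its 66 mm sides from above.
- cup_hook (a point): Underside of the top of the shallow caddy's hanging strap, 61 mm along x and 75 mm up from its origin; rests on the upper bar. The strap (30 mm wide, 4 mm thick) rises 29 mm above the rim at the +x end, and its lip reaches 12 mm down behind the bar: the caddy must rise at least 14 mm before it can be drawn away along its -x.
- tall_caddy: Deep caddy, must stay hanging: same material, footprint, strap and rim height as the shallow one but 110 mm high. Origin: centre of its underside. The two caddies hang with about 84 to 134 mm free between their sides.
- rack: Fixed two-bar steel rack. Origin on the counter below the upper bar; y runs along the bars, -x points to the side where the caddies hang. Upper bar: 10 mm round, axis 205 mm above the counter, 360 mm long between end posts 228 mm high. A lower bar at 145 mm height keeps the caddies upright.
- scale: Fixed flat white kitchen scale, 200 x 150 mm, body 18 mm high, with a square 135 mm glass weighing plate. Origin on the counter under the plate's centre; a 65 mm deep front strip with dark display and tare button lies on its -x side (towards the robot).
- plate (a point): Centre of the top face of the scale's weighing plate, 24 mm above the counter.
- tare_top (a point): Centre of the top of the tare button, a round push button of 24 mm diameter on the scale's front strip, 40 mm above the counter; pressed straight down. It lies 102 mm from the plate's centre along the scale's -x and 30 mm along its +y.
- tare (a joint): Tare button travel in m: 0 out, 0.006 fully down. It springs back; fully down takes about 5 N. Counts as pressed beyond 0.004.
- board: Fixed wooden chopping board, 200 mm (x) x 280 mm (y) x 15 mm. Origin: centre of its underside.
- lime: Green lime, 47 mm thick, 48 mm tall, standing on the board on its cut-off flat end (26 mm across); thickest 22 mm above its underside. About 80 g. Origin: centre of the flat end; z up through the fruit.
- lime_center (a point): Middle of the lime, 23 mm above its flat end.
- zester: Rasp zester, 300 mm long along its y, 34 mm wide, 24 mm high at the green handle, lying on the board nearer the robot than the lime. Must not be moved. Origin: middle of its length, on its underside.
- jar: Small amber glass jar with steel cap, 52 mm diameter, 85 mm high, standing on the counter beyond the scale. Must not be moved. Origin: centre of its underside.
Things that resemble listed ones, but are neither listed nor needed, are in the scene too. What is shaped like the cup but pink, purple or yellow is not meant.

How it is judged:
On the way, in this order (a step that is already met when the one before it is completed fails the run):
1. the shallow caddy is lifted clear of the rack (z of cup in the frame of rack above 0.147 m and contact force between cup and rack below 0.05 N), for 0.1 s.
2. the shallow caddy stands upright in the middle of the weighing plate, let go and at rest (horizontal distance between cup and plate below 0.03 m and z of cup in the frame of plate between -0.008 and 0.008 m and angle between cup's own z axis and vertical below 0.1 rad and contact force between the fingers and cup below 0.1 N and linear speed of cup below 0.03 m/s), for 0.2 s.
3. the tare button is pressed with the empty caddy on the plate (value of joint tare above 0.004 m and horizontal distance between cup and plate below 0.03 m and z of cup in the frame of plate between -0.008 and 0.008 m and angle between cup's own z axis and vertical below 0.1 rad), for 0.03 s.
4. the lime is in the caddy (x of lime_center in the frame of cup between -0.05 and 0.05 m and y of lime_center in the frame of cup between -0.033 and 0.033 m and z of lime_center in the frame of cup between 0 and 0.04 m), for 0.2 s.
At the end, for the whole second after the job is handed in: The shallow caddy stands upright (within 0.1 rad) on the scale's plate, its centre within 30 mm of the plate's centre, with the lime inside it; both are released and at rest, the tare button is out again and the deep caddy still hangs where it was (within 25 mm) (all of step 2 and all of step 4 and contact force between the fingers and lime below 0.1 N and linear speed of lime below 0.03 m/s and value of joint tare below 0.003 m and distance of tall_caddy from where it was at the start of the episode below 0.025 m); the robot touches nothing.
It fails at once if the tare button is pressed while the lime is in the caddy (value of joint tare above 0.004 m and x of lime_center in the frame of cup between -0.05 and 0.05 m and y of lime_center in the frame of cup between -0.033 and 0.033 m and z of lime_center in the frame of cup between 0 and 0.04 m).
It fails at once if the deep caddy is moved more than 40 mm (distance of tall_caddy from where it was at the start of the episode above 0.04 m).
It fails at once if the zester is moved more than 25 mm (distance of zester from where it was at the start of the episode above 0.025 m).
It fails at once if the jar is moved more than 25 mm or tipped (distance of jar from where it was at the start of the episode above 0.025 m or angle between jar's own z axis and vertical above 0.5 rad).
It also fails if it takes over 72 s, if anything falls off the work surface, if the arm or the gripper's body presses on something with over 40 N, if the wrist force passes 120 N, or if a joint passes its speed limit or range.

## Working session

There is one attempt and no reset: what is moved stays moved. The work goes in short steps, Python scripts to look and compute and a tool call to move; the robot and the scene stay as the last step left them, time stands still between calls to the robot, and variables do not carry over. Pictures are saved under pics/ and viewed, on a budget of 10 in all, crops included, one or two more only if the job needs it, and the job is handed in when it is done.

Besides the shell and the picture viewer there is one more tool, called after "Request:" as name([rows], argument=value, ...), one row to a line, values as JSON. play_rows: Moves the arm, as the interface text tells. Its arguments: {"type":"object","properties":{"rows":{"type":"array","items":{"type":"object","properties":{"dx":{"type":"number","minimum":-1,"maximum":1},"dy":{"type":"number","minimum":-1,"maximum":1},"dz":{"type":"number","minimum":-1,"maximum":1},"roll":{"type":"number","minimum":-1,"maximum":1},"fingers":{"type":"number"}}}},"grip_force":{"type":"number"}},"required":["rows"]}

```bash
mkdir -p pics; ls; python3 - <<'E'
from workcell import bot, vision
import cv2, numpy as np
s=bot.read_state(); print({k:np.round(v,3).tolist() for k,v in s.items()}, bot.grip_point_offset)
for n in ["scene","top"]:
    c=vision.read_camera(n); np.savez(f"{n}0.npz",**c)
    print(n,c["fx"],c["fy"],c["cx"],c["cy"],np.round(c["R"],3).tolist(),np.round(c["t"],3))
    cv2.imwrite(f"pics/{n}0.png",c["pixels"][:,:,::-1])
E
```

```text
pics
{'time': 0.0, 'q': [-1.28, 0.265, 1.605, -0.0, 1.274, -0.037], 'joint_vel': [-0.002, 0.001, -0.0, -0.001, 0.001, 0.0], 'joint_torque': [0.002, -51.511, -36.731, -0.0, 0.013, 0.0], 'tool_pos': [0.217, -0.638, 0.23], 'tcp_rot': [-3.097, -0.512, 0.0], 'wrist_force': [0.677, -0.006, -0.308], 'torque': [0.07, -0.053, -0.017], 'width': 1.0} 0.0187
scene 476.77677407983657 476.77677407983657 255.8504755850779 188.6768285977649 [[-0.247, 0.969, 0.005], [0.754, 0.196, -0.628], [-0.609, -0.151, -0.779]] [ 0.079 -0.339  1.524]
top 487.00349492488954 487.00349492488954 260.0585475178942 187.08048261347477 [[-0.011, -1.0, 0.0], [-0.991, 0.011, -0.135], [0.135, -0.002, -0.991]] [0.072 0.578 1.284]
```

View pics/scene0.png

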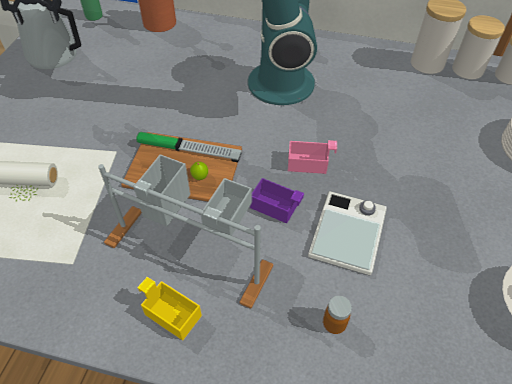

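View pics/top0.png

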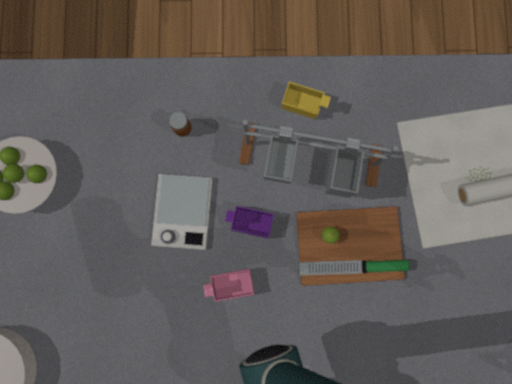

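The scene view (seen from the far side) shows the rack with the two steel caddies at about (162,185) and (228,207). The lime is at (199,171) on the board and the zester at (190,147). The scale is at (348,235), its button at (368,207) and the jar at (338,315). In the top view the same caddies are at (347,168) and (280,158), the lime at (331,235), the scale plate at (184,200) and the button at (168,237).

Things that could be taken for the shallow caddy:
- the other steel caddy, scene (162,185)
- the pink box, (310,157)
- the purple box, (277,200)
- the yellow box, (172,308)

The limes in the bowl, top (20,175), could be taken for the lime. By description I'd choose the right-hand steel caddy in the scene view, and I'll check that in a crop and by floor depth.

```bash
cat > h.py <<'E'
import numpy as np, cv2
def load(n): return dict(np.load(n))
def cloud(c):
    v,u=np.mgrid[0:384,0:512]; d=c["depth"]
    P=np.stack([(u-c["cx"])/c["fx"]*d,(v-c["cy"])/c["fy"]*d,d],-1)
    W=(P-c["t"])@c["R"]; W[d==0]=np.nan; return W
def ray(c,u,v,z):
    r=c["R"].T@np.array([(u-c["cx"])/c["fx"],(v-c["cy"])/c["fy"],1]); o=-c["R"].T@c["t"]
    return o+r*(z-o[2])/r[2]
E
python3 - <<'E'
from h import *
s=load("scene0.npz");t=load("top0.npz");W=cloud(t);S=cloud(s)
for u,v in [(280,165),(280,150),(347,175),(347,160),(184,200),(168,237),(331,235),(184,118),(365,130),(320,131),(285,132),(353,143),(268,158),(295,160),(252,222)]:
    print((u,v),np.round(W[v,u],3))
# rim mask: points with z 0.175..0.195
for c,Wc,n in[(t,W,'top'),(s,S,'scene')]:
    m=((Wc[...,2]>.176)&(Wc[...,2]<.194)&(Wc[...,0]>.3)).astype(np.uint8)
    k,l,st,ce=cv2.connectedComponentsWithStats(m)
    for i in range(1,k):
        if st[i,4]>25:
            p=Wc[l==i]; r=cv2.minAreaRect((p[:,:2]*1000).astype(np.float32)); print(n,st[i],np.round(np.mean(p,0),3),np.round(r[0],1),np.round(r[1],1),round(r[2],1))
a=cv2.resize(s["pixels"][140:260,90:270],None,fx=4,fy=4,interpolation=2)[:,:,::-1]
cv2.imwrite("pics/crop1.png",a)
E
```

```text
(280, 165) [0.62  0.015 0.142]
(280, 150) [0.659 0.014 0.14 ]
(347, 175) [ 0.602 -0.164  0.081]
(347, 160) [ 0.642 -0.165  0.082]
(184, 200) [0.548 0.275 0.021]
(168, 237) [0.446 0.314 0.039]
(331, 235) [ 0.446 -0.119  0.067]
(184, 118) [0.761 0.267 0.085]
(365, 130) [ 0.744 -0.234  0.001]
(320, 131) [ 0.744 -0.107 -0.003]
(285, 132) [0.687 0.005 0.212]
(353, 143) [ 0.659 -0.157  0.211]
(268, 158) [0.631 0.046 0.18 ]
(295, 160) [ 0.661 -0.034 -0.006]
(252, 222) [ 0.486  0.089 -0.001]
top [265 136  34  46 198] [0.627 0.013 0.184] [629.5  13.7] [ 66.  104.9] 79.3
top [331 147  33  47 233] [ 0.596 -0.147  0.184] [ 598.6 -146.6] [ 66.9 104.5] 79.2
scene [140 154  45  40 300] [ 0.582 -0.141  0.182] [ 593.9 -144.5] [67.9 95.2] 79.3
scene [102 177   8   7  34] [ 0.645 -0.251  0.185] [ 644.6 -250.4] [ 7.  11.6] 44.8
scene [203 178  48  44 302] [0.613 0.017 0.182] [624.7  15.6] [67.7 95.5] 79.3
scene [254 238   6   7  31] [0.713 0.101 0.185] [713.3 101.2] [ 5.5 10. ] 18.1
```

View pics/crop1.png

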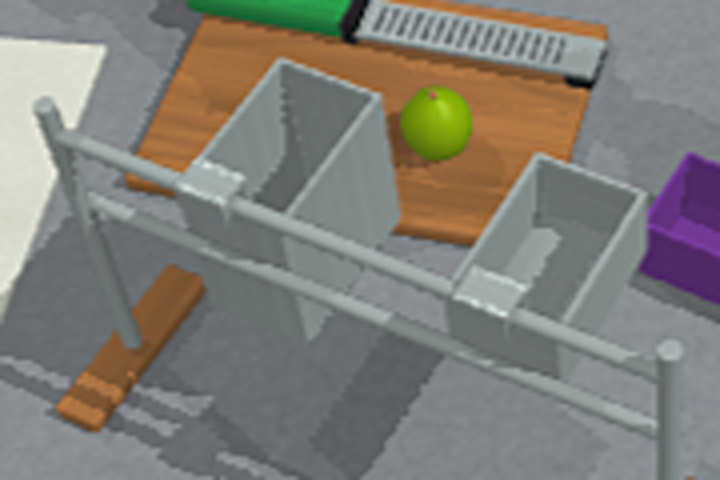

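The crop shows the right-hand steel caddy is the shallow one. Its floor reads z=0.141 against 0.081 in the other, and its rim reads 0.184 (expected 0.185). Now I'll measure the scale, the lime and its neighbours.

```bash
python3 - <<'E'
from h import *
s=load("scene0.npz");t=load("top0.npz")
for n,c in(("top",t),("scene",s)):
    W=cloud(c); hsv=cv2.cvtColor(c["pixels"],cv2.COLOR_RGB2HSV)
    x0,x1,y0,y1=.38,.68,.15,.42
    box=(W[...,0]>x0)&(W[...,0]<x1)&(W[...,1]>y0)&(W[...,1]<y1)
    m=box&(W[...,2]>.008)&(W[...,2]<.03)
    # plane-project pixels of scale with ray: convert pts
    p=W[m]; r=cv2.minAreaRect((p[:,:2]*1000).astype(np.float32)); print(n,"scale",np.round(r[0],1),np.round(r[1],1),round(r[2],1))
    b=box&(W[...,2]>.033); print(" button",np.round(np.median(W[b],0),4),b.sum(),np.round((W[b].min(0)+W[b].max(0))/2,4))
    g=cv2.inRange(hsv,(25,120,60),(50,255,255))>0
    g&=(W[...,0]>.39)&(W[...,0]<.56)&(W[...,1]>-.25)&(W[...,1]<.0)
    k,l,st,ce=cv2.connectedComponentsWithStats(g.astype(np.uint8)); i=1+np.argmax(st[1:,4])
    print(" lime px",st[i],ce[i],np.round(ray(c,*ce[i],.038),4), "top z",np.nanmax(W[l==i][:,2]))
    z=(W[...,0]>.3)&(W[...,0]<.41)&(W[...,1]>-.35)&(W[...,1]<.0)&(W[...,2]>.018)&(W[...,2]<.05)
    print(" zester x,y range",np.round(np.nanpercentile(W[z],[2,98],axis=0),3).tolist(),z.sum())
    j=(W[...,0]>.68)&(W[...,0]<.85)&(W[...,1]>.2)&(W[...,1]<.35)&(W[...,2]>.07)
    print(" jar",np.round(np.median(W[j],0),3))
E
```

```text
top scale [546.4 282.5] [253.9 263.7] 88.9
 button [0.4517 0.3112 0.0408] 102 [0.4745 0.2408 0.0587]
 lime px [322 227  18  17 230] [330.07826087 234.5826087 ] [ 0.4478 -0.1207  0.038 ] top z 0.0674866232397262
 zester x,y range [[0.326, -0.322, 0.018], [0.403, -0.044, 0.042]] 1652
 jar [0.753 0.283 0.085]
scene scale [518.9 281.3] [150.4 202.9] 85.2
 button [0.4582 0.3097 0.0419] 116 [0.4776 0.24   0.0575]
 lime px [190 162  18  18 259] [198.84169884 170.50579151] [ 0.4495 -0.1195  0.038 ] top z 0.06630948239505746
 zester x,y range [[0.343, -0.321, 0.018], [0.393, -0.041, 0.041]] 1208
 jar [0.76  0.284 0.084]
```

Request:
play_rows([
  {"dz": -0.3, "roll": 0.92, "fingers": 0},
  {"dz": -0.3, "roll": 0.92, "fingers": 0},
  {"dz": -0.3, "roll": 0.92, "fingers": 0},
  {"dz": -0.3, "roll": 0.92, "fingers": 0},
  {"dz": -0.3, "roll": 0.92, "fingers": 0},
  {"dz": -0.3, "roll": 0.92, "fingers": 0},
  {"dz": -0.3, "roll": 0.92, "fingers": 0},
  {"dz": -0.3, "roll": 0.92, "fingers": 0},
  {"fingers": 0},
])

```text
validation failed for argument at $.ro...
```

```bash
cat > d.py <<'E'
import sys,numpy as np
from workcell import bot
from scipy.spatial.transform import Rotation as Ro
def delta(*tgt,yaw=None):
    s=bot.read_state(); R=Ro.from_rotvec(s["tcp_rot"]).as_matrix()
    y=np.degrees(np.arctan2(R[1,0],R[0,0]))
    print("t",round(s["time"],2),"pos",np.round(s["tool_pos"],4),"yaw",round(y,2),"tilt",round(float(R[2,2]),4),"F",np.round(s["wrist_force"],1),"w",round(s["width"],3),"q",np.round(s["q"],2))
    p=np.array(s["tool_pos"])
    for t in tgt:
        print(" units to",t,np.round(R.T@(np.array(t)-p)/.04,2)); p=np.array(t)
    if yaw is not None: print(" roll units",round(((-(yaw-y)+180)%360-180)/4,2))
E
python3 - <<'E'
from d import *
delta((.6295,.0137,.32),(.6295,.0137,.150),yaw=-10.7)
from h import *
for n in ("top","scene"):
    c=load(n+"0.npz"); W=cloud(c)
    b=(W[...,0]>.40)&(W[...,0]<.5)&(W[...,1]>.27)&(W[...,1]<.36)&(W[...,2]>.037)
    p=W[b]; print(n,"button",b.sum(),np.round(p.mean(0),4),np.round(p.min(0),3),np.round(p.max(0),3))
    v,u=np.nonzero(b); print(np.round(ray(c,u.mean(),v.mean(),.038),4))
E
```

```text
t 0.1 pos [ 0.2171 -0.6384  0.2301] yaw 18.78 tilt -1.0 F [ 0.4 -0.6 -0.5] w 0.999 q [-1.28  0.26  1.61  0.    1.27 -0.04]
 units to (0.6295, 0.0137, 0.32) [ 15.01 -12.12  -2.22]
 units to (0.6295, 0.0137, 0.15) [-0.    0.01  4.25]
 roll units 7.37
top button 51 [0.4472 0.3158 0.0406] [0.438 0.305 0.038] [0.457 0.327 0.047]
[0.4472 0.3163 0.038 ]
scene button 54 [0.4507 0.3173 0.0402] [0.438 0.307 0.037] [0.463 0.328 0.044]
[0.449  0.3176 0.038 ]
```

Request:
play_rows([
  {"dx": 0, "dy": 0, "dz": -0.3, "roll": 0.92, "fingers": 0},
  {"dx": 0, "dy": 0, "dz": -0.3, "roll": 0.92, "fingers": 0},
  {"dx": 0, "dy": 0, "dz": -0.3, "roll": 0.92, "fingers": 0},
  {"dx": 0, "dy": 0, "dz": -0.3, "roll": 0.92, "fingers": 0},
  {"dx": 0, "dy": 0, "dz": -0.3, "roll": 0.92, "fingers": 0},
  {"dx": 0, "dy": 0, "dz": -0.3, "roll": 0.92, "fingers": 0},
  {"dx": 0, "dy": 0, "dz": -0.3, "roll": 0.92, "fingers": 0},
  {"dx": 0, "dy": 0, "dz": -0.3, "roll": 0.92, "fingers": 0},
])

```text
time: 0.77
tool_pos: [0.2172, -0.6387, 0.3271]
tcp_rot: [-3.126, 0.297, 0.001]
wrist_force: [-0.8, -1.0, -0.9]
width: 0.999
```

```bash
python3 - <<'E'
from d import *
delta((.6295,.0137,.33),(.6295,.0137,.150),yaw=-10.7)
E
```

```text
t 0.77 pos [ 0.2172 -0.6387  0.3271] yaw -10.84 tilt -1.0 F [-0.8 -1.  -0.9] w 0.999 q [-1.28  0.22  1.48 -0.    1.44  0.48]
 units to (0.6295, 0.0137, 0.33) [  7.06 -17.96  -0.06]
 units to (0.6295, 0.0137, 0.15) [0.   0.01 4.5 ]
 roll units -0.04
```

Request:
play_rows([
  {"dx": 0.2, "dy": -0.45, "dz": 0, "roll": 0, "fingers": 0},
  {"dx": 0.35, "dy": -0.9, "dz": 0, "roll": 0, "fingers": 0},
  {"dx": 0.35, "dy": -0.9, "dz": 0, "roll": 0, "fingers": 0},
  {"dx": 0.35, "dy": -0.9, "dz": 0, "roll": 0, "fingers": 0},
  {"dx": 0.35, "dy": -0.9, "dz": 0, "roll": 0, "fingers": 0},
  {"dx": 0.35, "dy": -0.9, "dz": 0, "roll": 0, "fingers": 0},
  {"dx": 0.35, "dy": -0.9, "dz": 0, "roll": 0, "fingers": 0},
  {"dx": 0.35, "dy": -0.9, "dz": 0, "roll": 0, "fingers": 0},
  {"dx": 0.35, "dy": -0.9, "dz": 0, "roll": 0, "fingers": 0},
  {"dx": 0.35, "dy": -0.9, "dz": 0, "roll": 0, "fingers": 0},
  {"dx": 0.35, "dy": -0.9, "dz": 0, "roll": 0, "fingers": 0},
  {"dx": 0.35, "dy": -0.9, "dz": 0, "roll": 0, "fingers": 0},
  {"dx": 0.35, "dy": -0.9, "dz": 0, "roll": 0, "fingers": 0},
  {"dx": 0.35, "dy": -0.9, "dz": 0, "roll": 0, "fingers": 0},
  {"dx": 0.35, "dy": -0.9, "dz": 0, "roll": 0, "fingers": 0},
  {"dx": 0.35, "dy": -0.9, "dz": 0, "roll": 0, "fingers": 0},
  {"dx": 0.35, "dy": -0.9, "dz": 0, "roll": 0, "fingers": 0},
  {"dx": 0.35, "dy": -0.9, "dz": 0, "roll": 0, "fingers": 0},
  {"dx": 0.35, "dy": -0.9, "dz": 0, "roll": 0, "fingers": 0},
  {"dx": 0.35, "dy": -0.9, "dz": 0, "roll": 0, "fingers": 0},
])

```text
time: 2.43
tool_pos: [0.6168, 0.0021, 0.3267]
tcp_rot: [3.128, -0.291, -0.001]
wrist_force: [0.7, 0.8, 0.5]
width: 1.001
```

```bash
python3 - <<'E'
from d import *
delta((.6295,.0137,.25),(.6295,.0137,.150),yaw=-10.7)
E
```

```text
t 2.43 pos [0.6168 0.0021 0.3267] yaw -10.64 tilt -1.0 F [0.7 0.8 0.5] w 1.001 q [-0.04  0.11  1.61 -0.    1.42  1.72]
 units to (0.6295, 0.0137, 0.25) [ 0.26 -0.34  1.92]
 units to (0.6295, 0.0137, 0.15) [ 0.  -0.   2.5]
 roll units 0.01
```

Request:
play_rows([
  {"dx": 0.1, "dy": -0.15, "dz": 0.4, "roll": 0, "fingers": 0},
  {"dx": 0.1, "dy": -0.1, "dz": 0.6, "roll": 0, "fingers": 0},
  {"dx": 0, "dy": 0, "dz": 0.5, "roll": 0, "fingers": 0},
  {"dx": 0, "dy": 0, "dz": 0.3, "roll": 0, "fingers": 0},
  {"dx": 0, "dy": 0, "dz": 0, "roll": 0, "fingers": 0},
  {"dx": 0, "dy": 0, "dz": 0, "roll": 0, "fingers": 0},
])

```text
time: 2.93
tool_pos: [0.6254, 0.0083, 0.2544]
tcp_rot: [3.128, -0.292, -0.004]
wrist_force: [0.1, 0.3, -0.4]
width: 0.998
```

```bash
python3 - <<'E'
from d import *
delta((.6295,.0137,.150),yaw=-10.7)
from workcell import vision
from h import *
c=vision.read_camera("top");W=cloud(c)
m=(W[...,2]>.17)&(W[...,2]<.195)&(W[...,0]>.55)&(W[...,0]<.7)&(W[...,1]>-.05)&(W[...,1]<.08)
print(np.round(np.percentile(W[m],[1,99],axis=0),3).tolist(),m.sum())
E
```

```text
t 2.93 pos [0.6254 0.0083 0.2544] yaw -10.68 tilt -1.0 F [ 0.1  0.3 -0.4] w 0.998 q [-0.03  0.16  1.69 -0.    1.3   1.73]
 units to (0.6295, 0.0137, 0.15) [ 0.08 -0.15  2.61]
 roll units 0.01
[[0.573, -0.018, 0.17], [0.625, 0.039, 0.188]] 77
```

Request:
play_rows([
  {"dx": 0.08, "dy": -0.15, "dz": 0.1, "roll": 0, "fingers": 0},
  {"dx": 0, "dy": 0, "dz": 0.3, "roll": 0, "fingers": 0},
  {"dx": 0, "dy": 0, "dz": 0.4, "roll": 0, "fingers": 0},
  {"dx": 0, "dy": 0, "dz": 0.4, "roll": 0, "fingers": 0},
  {"dx": 0, "dy": 0, "dz": 0.4, "roll": 0, "fingers": 0},
  {"dx": 0, "dy": 0, "dz": 0.4, "roll": 0, "fingers": 0},
  {"dx": 0, "dy": 0, "dz": 0.3, "roll": 0, "fingers": 0},
  {"dx": 0, "dy": 0, "dz": 0.3, "roll": 0, "fingers": 0},
  {"dx": 0, "dy": 0, "dz": 0, "roll": 0, "fingers": 0},
  {"dx": 0, "dy": 0, "dz": 0, "roll": 0, "fingers": 0},
])

```text
time: 3.82
tool_pos: [0.63, 0.0138, 0.1506]
tcp_rot: [3.128, -0.292, -0.002]
wrist_force: [-0.3, 0.4, 0.0]
width: 1.002
```

```bash
python3 - <<'E'
from d import *
delta((.6295,.0137,.150),yaw=-10.7)
from workcell import vision
import cv2
a=cv2.resize(vision.read_camera("scene")["pixels"][140:260,140:320],None,fx=4,fy=4,interpolation=2)[:,:,::-1]
cv2.imwrite("pics/grip.png",a)
E
```

```text
t 3.82 pos [0.63   0.0138 0.1506] yaw -10.66 tilt -1.0 F [-0.3  0.4  0. ] w 1.002 q [-0.02  0.24  1.79  0.    1.12  1.74]
 units to (0.6295, 0.0137, 0.15) [-0.01  0.01  0.02]
 roll units 0.01
```

View pics/grip.png

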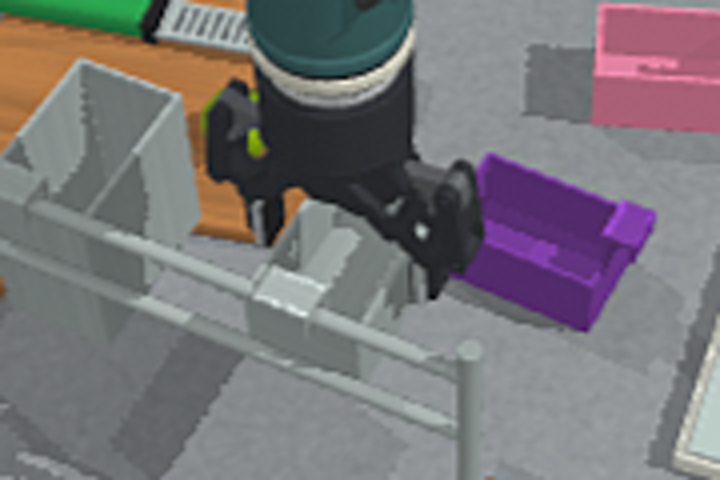

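The open fingers straddle the shallow caddy cleanly, with both tips just outside its walls at crop pixels (265,225) and (430,280). I'll go slightly deeper, then grip and lift.

Request:
play_rows([
  {"dx": 0, "dy": 0, "dz": 0.1, "roll": 0, "fingers": 0},
  {"dx": 0, "dy": 0, "dz": 0.1, "roll": 0, "fingers": 0},
  {"dx": 0, "dy": 0, "dz": 0, "roll": 0, "fingers": 0.4},
  {"dx": 0, "dy": 0, "dz": 0, "roll": 0, "fingers": 0.5},
  {"dx": 0, "dy": 0, "dz": 0, "roll": 0, "fingers": 0.6},
  {"dx": 0, "dy": 0, "dz": 0, "roll": 0, "fingers": 0.6},
  {"dx": 0, "dy": 0, "dz": 0, "roll": 0, "fingers": 0.6},
  {"dx": 0, "dy": 0, "dz": 0, "roll": 0, "fingers": 0.6},
], grip_force=45)

```text
time: 4.53
tool_pos: [0.6303, 0.0141, 0.1435]
tcp_rot: [-3.128, 0.292, 0.0]
wrist_force: [-1.4, 1.4, 1.6]
width: 0.768
```

Request:
play_rows([
  {"dx": 0, "dy": 0, "dz": -0.1, "roll": 0, "fingers": 0.6},
  {"dx": 0, "dy": 0, "dz": -0.15, "roll": 0, "fingers": 0.6},
  {"dx": 0, "dy": 0, "dz": -0.15, "roll": 0, "fingers": 0.6},
  {"dx": 0, "dy": 0, "dz": -0.2, "roll": 0, "fingers": 0.6},
  {"dx": 0, "dy": 0, "dz": -0.2, "roll": 0, "fingers": 0.6},
  {"dx": 0, "dy": 0, "dz": -0.2, "roll": 0, "fingers": 0.6},
  {"dx": 0, "dy": 0, "dz": 0, "roll": 0, "fingers": 0.6},
  {"dx": 0, "dy": 0, "dz": 0, "roll": 0, "fingers": 0.6},
  {"dx": 0, "dy": 0, "dz": 0, "roll": 0, "fingers": 0.6},
])

```text
time: 5.28
tool_pos: [0.6303, 0.0138, 0.1833]
tcp_rot: [3.128, -0.292, -0.0]
wrist_force: [0.5, 0.3, -2.2]
width: 0.768
```

```bash
python3 - <<'E'
from d import *
delta((.511,.0363,.19),(.551,.279,.19),yaw=-4.8)
from workcell import vision
import cv2
a=cv2.resize(vision.read_camera("scene")["pixels"][140:260,140:320],None,fx=4,fy=4,interpolation=2)[:,:,::-1]
cv2.imwrite("pics/lift.png",a)
E
```

```text
t 5.28 pos [0.6303 0.0138 0.1833] yaw -10.66 tilt -1.0 F [ 0.5  0.3 -2.2] w 0.768 q [-0.02  0.21  1.76 -0.    1.17  1.74]
 units to (0.511, 0.0363, 0.19) [-3.03 -0.   -0.17]
 units to (0.551, 0.279, 0.19) [-0.14 -6.15 -0.  ]
 roll units -1.46
```

View pics/lift.png

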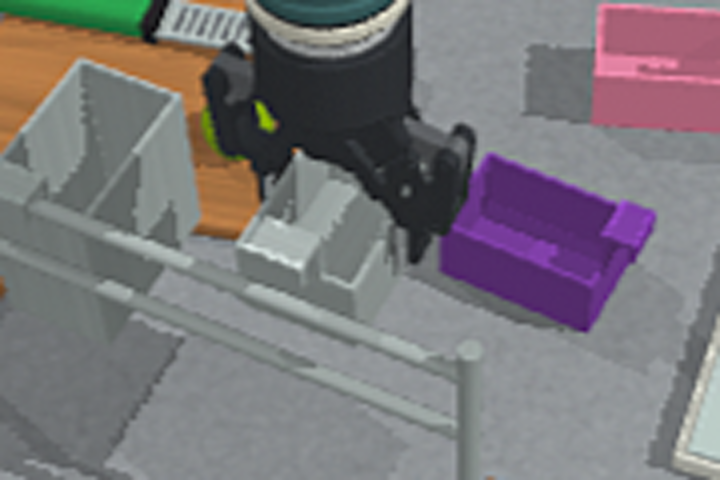

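The lip is clear of the bar, and the caddy is level in the grip (opening 65 mm, about 2 N of weight). Next I'll draw it back and carry it to the scale.

Request:
play_rows([
  {"dx": -0.2, "dy": 0, "dz": -0.05, "roll": 0, "fingers": 0.6},
  {"dx": -0.4, "dy": 0, "dz": -0.1, "roll": 0, "fingers": 0.6},
  {"dx": -0.5, "dy": 0, "dz": 0, "roll": 0, "fingers": 0.6},
  {"dx": -0.5, "dy": 0, "dz": 0, "roll": 0, "fingers": 0.6},
  {"dx": -0.5, "dy": 0, "dz": 0, "roll": 0, "fingers": 0.6},
  {"dx": -0.4, "dy": -0.1, "dz": 0, "roll": 0, "fingers": 0.6},
  {"dx": -0.3, "dy": -0.3, "dz": 0, "roll": 0, "fingers": 0.6},
  {"dx": -0.2, "dy": -0.5, "dz": 0, "roll": 0, "fingers": 0.6},
  {"dx": 0, "dy": -0.6, "dz": 0, "roll": 0, "fingers": 0.6},
  {"dx": 0, "dy": -0.6, "dz": 0, "roll": 0, "fingers": 0.6},
  {"dx": 0, "dy": -0.6, "dz": 0, "roll": 0, "fingers": 0.6},
  {"dx": 0, "dy": -0.6, "dz": 0, "roll": 0, "fingers": 0.6},
  {"dx": 0, "dy": -0.6, "dz": 0, "roll": 0, "fingers": 0.6},
  {"dx": 0, "dy": -0.6, "dz": 0, "roll": 0, "fingers": 0.6},
  {"dx": 0, "dy": -0.6, "dz": 0, "roll": -0.4, "fingers": 0.6},
  {"dx": 0, "dy": -0.6, "dz": 0, "roll": -0.4, "fingers": 0.6},
  {"dx": 0, "dy": -0.4, "dz": 0, "roll": -0.4, "fingers": 0.6},
  {"dx": 0, "dy": -0.2, "dz": 0, "roll": -0.25, "fingers": 0.6},
  {"dx": 0, "dy": 0, "dz": 0, "roll": 0, "fingers": 0.6},
  {"dx": 0, "dy": 0, "dz": 0, "roll": 0, "fingers": 0.6},
])

```text
time: 7.0
tool_pos: [0.5563, 0.2835, 0.1889]
tcp_rot: [3.138, -0.133, -0.001]
wrist_force: [0.0, -0.8, -0.9]
width: 0.769
```

```bash
python3 - <<'E'
from d import *
delta((.551,.279,.07),(.551,.279,.033),yaw=-4.8)
E
```

```text
t 7.0 pos [0.5563 0.2835 0.1889] yaw -4.84 tilt -1.0 F [ 0.  -0.8 -0.9] w 0.769 q [ 0.43  0.2   1.76 -0.    1.18  2.09]
 units to (0.551, 0.279, 0.07) [-0.12  0.12  2.97]
 units to (0.551, 0.279, 0.033) [ 0.   -0.    0.92]
 roll units -0.01
```

Request:
play_rows([
  {"dx": -0.12, "dy": 0.12, "dz": 0.2, "roll": 0, "fingers": 0.6},
  {"dx": 0, "dy": 0, "dz": 0.5, "roll": 0, "fingers": 0.6},
  {"dx": 0, "dy": 0, "dz": 0.6, "roll": 0, "fingers": 0.6},
  {"dx": 0, "dy": 0, "dz": 0.6, "roll": 0, "fingers": 0.6},
  {"dx": 0, "dy": 0, "dz": 0.6, "roll": 0, "fingers": 0.6},
  {"dx": 0, "dy": 0, "dz": 0.5, "roll": 0, "fingers": 0.6},
  {"dx": 0, "dy": 0, "dz": 0.3, "roll": 0, "fingers": 0.6},
  {"dx": 0, "dy": 0, "dz": 0.2, "roll": 0, "fingers": 0.6},
  {"dx": 0, "dy": 0, "dz": 0, "roll": 0, "fingers": 0.6},
  {"dx": 0, "dy": 0, "dz": 0, "roll": 0, "fingers": 0.6},
])

```text
time: 7.83
tool_pos: [0.5519, 0.2792, 0.0496]
tcp_rot: [-3.139, 0.134, -0.0]
wrist_force: [-0.5, 0.8, -1.4]
width: 0.768
```

```bash
python3 - <<'E'
from d import *
delta((.551,.279,.033),yaw=-4.8)
from workcell import vision
from h import *
c=vision.read_camera("scene"); W=cloud(c)
hsv=cv2.cvtColor(c["pixels"],cv2.COLOR_RGB2HSV)
cv2.imwrite("pics/pl.png",cv2.resize(c["pixels"][150:290,270:430],None,fx=4,fy=4,interpolation=2)[:,:,::-1])
E
```

```text
t 7.83 pos [0.5519 0.2792 0.0496] yaw -4.9 tilt -1.0 F [-0.5  0.8 -1.4] w 0.768 q [ 0.43  0.33  1.88 -0.    0.93  2.08]
 units to (0.551, 0.279, 0.033) [-0.02  0.01  0.42]
 roll units -0.02
```

View pics/pl.png

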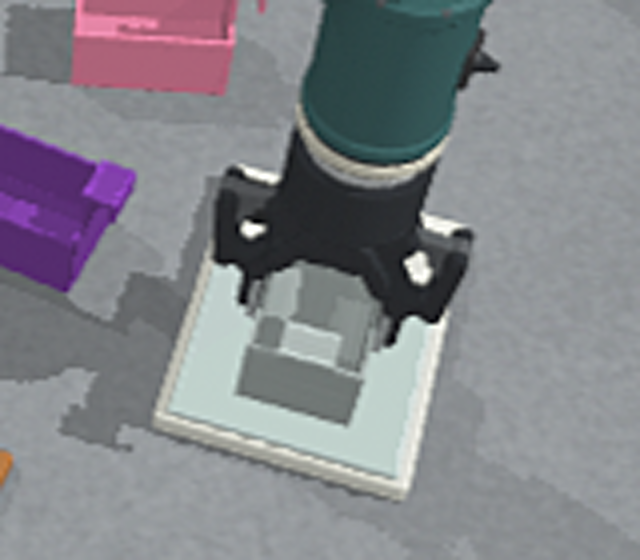

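The caddy hangs about 16 mm above the plate and is centred over it (crop (300,385), with the plate's far edge around y=430). I'll lower it and let go.

Request:
play_rows([
  {"dx": -0.02, "dy": 0, "dz": 0.1, "roll": 0, "fingers": 0.6},
  {"dx": 0, "dy": 0, "dz": 0.1, "roll": 0, "fingers": 0.6},
  {"dx": 0, "dy": 0, "dz": 0.1, "roll": 0, "fingers": 0.6},
  {"dx": 0, "dy": 0, "dz": 0.08, "roll": 0, "fingers": 0.6},
  {"dx": 0, "dy": 0, "dz": 0.02, "roll": 0, "fingers": 0.6},
  {"dx": 0, "dy": 0, "dz": 0, "roll": 0, "fingers": 0.6},
  {"dx": 0, "dy": 0, "dz": 0, "roll": 0, "fingers": 0.6},
])

```text
time: 8.47
tool_pos: [0.5509, 0.2797, 0.0332]
tcp_rot: [3.139, -0.133, -0.0]
wrist_force: [0.0, -0.5, -1.0]
width: 0.768
```

```bash
python3 - <<'E'
from d import *
delta((.551,.279,.033),yaw=-4.8)
E
```

```text
t 8.47 pos [0.5509 0.2797 0.0332] yaw -4.86 tilt -1.0 F [ 0.  -0.5 -1. ] w 0.768 q [0.43 0.35 1.89 0.   0.9  2.09]
 units to (0.551, 0.279, 0.033) [0.   0.02 0.01]
 roll units -0.01
```

Not touching yet by force. I'll press down another 1.5 mm, then open.

Request:
play_rows([
  {"dx": 0, "dy": 0, "dz": 0.02, "roll": 0, "fingers": 0.6},
  {"dx": 0, "dy": 0, "dz": 0.02, "roll": 0, "fingers": 0.6},
  {"dx": 0, "dy": 0, "dz": 0, "roll": 0, "fingers": 0.2},
  {"dx": 0, "dy": 0, "dz": 0, "roll": 0, "fingers": 0.1},
  {"dx": 0, "dy": 0, "dz": 0, "roll": 0, "fingers": 0},
  {"dx": 0, "dy": 0, "dz": 0, "roll": 0, "fingers": 0},
  {"dx": 0, "dy": 0, "dz": 0, "roll": 0, "fingers": 0},
  {"dx": 0, "dy": 0, "dz": 0, "roll": 0, "fingers": 0},
])

```text
time: 9.13
tool_pos: [0.5509, 0.2797, 0.0316]
tcp_rot: [-3.139, 0.133, 0.0]
wrist_force: [-0.9, 0.4, -1.4]
width: 1.002
```

Request:
play_rows([
  {"dx": 0, "dy": 0, "dz": -0.2, "roll": 0, "fingers": 0},
  {"dx": 0, "dy": 0, "dz": -0.4, "roll": 0, "fingers": 0},
  {"dx": 0, "dy": 0, "dz": -0.5, "roll": 0, "fingers": 0},
  {"dx": 0, "dy": 0, "dz": -0.6, "roll": 0, "fingers": 0},
  {"dx": 0, "dy": 0, "dz": -0.6, "roll": 0, "fingers": 0},
  {"dx": 0, "dy": 0, "dz": -0.5, "roll": 0, "fingers": 0},
  {"dx": -0.4, "dy": 0, "dz": -0.2, "roll": -0.5, "fingers": 1},
  {"dx": -0.5, "dy": 0, "dz": 0, "roll": -0.5, "fingers": 1},
  {"dx": -0.6, "dy": 0, "dz": 0, "roll": -0.5, "fingers": 1},
  {"dx": -0.5, "dy": -0.2, "dz": 0, "roll": -0.5, "fingers": 1},
  {"dx": -0.4, "dy": -0.3, "dz": 0, "roll": 0, "fingers": 1},
  {"dx": 0, "dy": 0, "dz": 0, "roll": 0, "fingers": 1},
  {"dx": 0, "dy": 0, "dz": 0, "roll": 0, "fingers": 1},
])

```text
time: 10.22
tool_pos: [0.4539, 0.3015, 0.1524]
tcp_rot: [-3.14, -0.089, -0.002]
wrist_force: [1.1, 0.6, 0.0]
width: 0.008
```

```bash
python3 - <<'E'
from d import *
delta((.450,.317,.06),(.450,.317,.045))
from workcell import vision
from h import *
c=vision.read_camera("scene"); W=cloud(c)
cv2.imwrite("pics/rel.png",cv2.resize(c["pixels"][150:290,270:430],None,fx=4,fy=4,interpolation=2)[:,:,::-1])
m=(W[...,2]>.062)&(W[...,2]<.082)&(W[...,0]>.48)&(W[...,0]<.64)&(W[...,1]>.2)&(W[...,1]<.36)
p=W[m];r=cv2.minAreaRect((p[:,:2]*1000).astype(np.float32)); print(m.sum(),np.round(r[0],1),np.round(r[1],1),round(r[2],1),np.round(p.mean(0),3))
E
```

```text
t 10.22 pos [0.4539 0.3015 0.1524] yaw 3.24 tilt -1.0 F [1.1 0.6 0. ] w 0.008 q [ 0.54  0.08  1.97 -0.    1.09  2.06]
 units to (0.45, 0.317, 0.06) [-0.08 -0.39  2.31]
 units to (0.45, 0.317, 0.045) [-0.    0.    0.37]
281 [551.  279.3] [ 65.9 107.1] 85.4 [0.543 0.281 0.071]
```

View pics/rel.png

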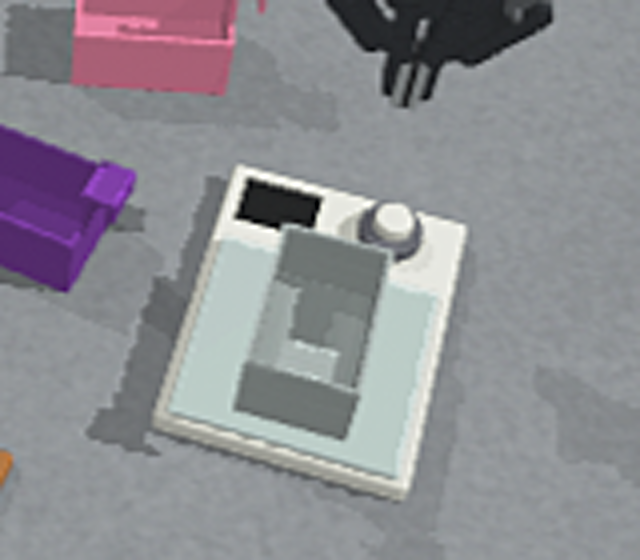

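The caddy stands level and free at (0.551, 0.279), yaw −4.6°. The button cap is at crop (395,218), which is full-frame (368.75,204.5).

```bash
python3 - <<'E'
from h import *
print(ray(load("scene0.npz"),368.6,204.6,.040))
from d import *
delta((.450,.317,.06))
E
```

```text
[0.45173736 0.3191235  0.04      ]
t 10.27 pos [0.4546 0.3013 0.1524] yaw 3.2 tilt -1.0 F [ 0.7  0.2 -0.9] w 0.003 q [ 0.54  0.08  1.97 -0.    1.09  2.06]
 units to (0.45, 0.317, 0.06) [-0.1  -0.4   2.31]
```

Request:
play_rows([
  {"dx": -0.05, "dy": -0.3, "dz": 0.2, "roll": 0, "fingers": 1},
  {"dx": 0, "dy": -0.1, "dz": 0.5, "roll": 0, "fingers": 1},
  {"dx": 0, "dy": 0, "dz": 0.6, "roll": 0, "fingers": 1},
  {"dx": 0, "dy": 0, "dz": 0.5, "roll": 0, "fingers": 1},
  {"dx": 0, "dy": 0, "dz": 0.3, "roll": 0, "fingers": 1},
  {"dx": 0, "dy": 0, "dz": 0, "roll": 0, "fingers": 1},
  {"dx": 0, "dy": 0, "dz": 0, "roll": 0, "fingers": 1},
])

```text
time: 10.85
tool_pos: [0.4512, 0.3167, 0.0668]
tcp_rot: [3.139, 0.085, -0.003]
wrist_force: [-0.1, -0.1, 0.7]
width: 0.0
```

```bash
python3 - <<'E'
from d import *
delta((.450,.317,.045))
E
```

```text
t 10.85 pos [0.4512 0.3167 0.0668] yaw 3.11 tilt -1.0 F [-0.1 -0.1  0.7] w 0.0 q [0.57 0.19 2.02 0.   0.93 2.08]
 units to (0.45, 0.317, 0.045) [-0.03 -0.01  0.55]
```

Request:
play_rows([
  {"dx": 0, "dy": 0, "dz": 0.2, "roll": 0, "fingers": 1},
  {"dx": 0, "dy": 0, "dz": 0.2, "roll": 0, "fingers": 1},
  {"dx": 0, "dy": 0, "dz": 0.15, "roll": 0, "fingers": 1},
  {"dx": 0, "dy": 0, "dz": 0.1, "roll": 0, "fingers": 1},
  {"dx": 0, "dy": 0, "dz": 0.1, "roll": 0, "fingers": 1},
  {"dx": 0, "dy": 0, "dz": 0.05, "roll": 0, "fingers": 1},
  {"dx": 0, "dy": 0, "dz": 0, "roll": 0, "fingers": 1},
  {"dx": 0, "dy": 0, "dz": 0, "roll": 0, "fingers": 1},
])

```text
time: 11.52
tool_pos: [0.4512, 0.3169, 0.036]
tcp_rot: [3.14, 0.086, -0.0]
wrist_force: [-2.2, -0.6, 3.6]
width: -0.004
```

Request:
play_rows([
  {"dx": 0, "dy": 0, "dz": 0.03, "roll": 0, "fingers": 1},
  {"dx": 0, "dy": 0, "dz": 0.03, "roll": 0, "fingers": 1},
  {"dx": 0, "dy": 0, "dz": 0.03, "roll": 0, "fingers": 1},
  {"dx": 0, "dy": 0, "dz": 0, "roll": 0, "fingers": 1},
  {"dx": 0, "dy": 0, "dz": 0, "roll": 0, "fingers": 1},
])

```text
time: 11.93
tool_pos: [0.4514, 0.317, 0.0339]
tcp_rot: [3.14, 0.086, -0.0]
wrist_force: [-4.8, -4.1, 14.4]
width: 0.001
```

Fully down: 14 N at its stop, with the tip at z=0.034. Retreat and move over the lime.

Request:
play_rows([
  {"dx": 0, "dy": 0, "dz": -0.4, "roll": 0, "fingers": 1},
  {"dx": 0, "dy": 0, "dz": -0.8, "roll": 0, "fingers": 1},
  {"dx": 0, "dy": 0, "dz": -0.9, "roll": 0, "fingers": 1},
  {"dx": 0, "dy": 0, "dz": -0.9, "roll": 0, "fingers": 0.5},
  {"dx": 0, "dy": 0.4, "dz": -0.5, "roll": 0.4, "fingers": 0},
  {"dx": 0, "dy": 0.8, "dz": 0, "roll": 0.4, "fingers": 0},
  {"dx": 0, "dy": 0.9, "dz": 0, "roll": 0, "fingers": 0},
  {"dx": 0, "dy": 0.9, "dz": 0, "roll": 0, "fingers": 0},
  {"dx": 0, "dy": 0.9, "dz": 0, "roll": 0, "fingers": 0},
  {"dx": 0, "dy": 0.9, "dz": 0, "roll": 0, "fingers": 0},
  {"dx": 0, "dy": 0.9, "dz": 0, "roll": 0, "fingers": 0},
  {"dx": 0, "dy": 0.9, "dz": 0, "roll": 0, "fingers": 0},
  {"dx": 0, "dy": 0.9, "dz": 0, "roll": 0, "fingers": 0},
  {"dx": 0, "dy": 0.9, "dz": 0, "roll": 0, "fingers": 0},
  {"dx": 0, "dy": 0.9, "dz": 0, "roll": 0, "fingers": 0},
  {"dx": 0, "dy": 0.9, "dz": 0, "roll": 0, "fingers": 0},
  {"dx": 0, "dy": 0.7, "dz": 0, "roll": 0, "fingers": 0},
  {"dx": 0, "dy": 0.4, "dz": 0, "roll": 0, "fingers": 0},
  {"dx": 0, "dy": 0, "dz": 0, "roll": 0, "fingers": 0},
  {"dx": 0, "dy": 0, "dz": 0, "roll": 0, "fingers": 0},
])

```text
time: 13.6
tool_pos: [0.4526, -0.1355, 0.1718]
tcp_rot: [-3.141, 0.005, -0.0]
wrist_force: [-0.6, -0.1, 0.8]
width: 0.999
```

```bash
python3 - <<'E'
from d import *
delta((.4487,-.1201,.09),(.4487,-.1201,.021),yaw=0)
from workcell import vision
from h import *
c=vision.read_camera("top"); W=cloud(c)
m=(W[...,2]>.064)&(W[...,2]<.084)&(W[...,0]>.48)&(W[...,0]<.61)&(W[...,1]>.2)&(W[...,1]<.36)
p=W[m];r=cv2.minAreaRect((p[:,:2]*1000).astype(np.float32)); print("cup top cam",m.sum(),np.round(r[0],1),np.round(r[1],1),round(r[2],1))
b=(W[...,0]>.43)&(W[...,0]<.47)&(W[...,1]>.30)&(W[...,1]<.335)&(W[...,2]>.033); print("btn z",np.round(np.median(W[b][:,2]),4))
g=cv2.inRange(cv2.cvtColor(c["pixels"],cv2.COLOR_RGB2HSV),(25,120,60),(50,255,255))
g[:,:300]=0;g[:,360:]=0;print("lime px",np.argwhere(g>0).mean(0)[::-1] if g.any() else None,(g>0).sum())
E
```

```text
t 13.6 pos [ 0.4526 -0.1355  0.1718] yaw -0.2 tilt -1.0 F [-0.6 -0.1  0.8] w 0.999 q [-0.34 -0.08  2.09  0.    1.13  1.23]
 units to (0.4487, -0.1201, 0.09) [-0.1  -0.38  2.05]
 units to (0.4487, -0.1201, 0.021) [-0.    0.    1.72]
 roll units -0.05
cup top cam 201 [550.4 278.6] [ 67.5 104.9] 85.4
btn z 0.0385
lime px [326.88356164 192.97260274] 146
```

Request:
play_rows([
  {"dx": -0.1, "dy": -0.3, "dz": 0.2, "roll": 0, "fingers": 0},
  {"dx": 0, "dy": -0.1, "dz": 0.5, "roll": 0, "fingers": 0},
  {"dx": 0, "dy": 0, "dz": 0.6, "roll": 0, "fingers": 0},
  {"dx": 0, "dy": 0, "dz": 0.5, "roll": 0, "fingers": 0},
  {"dx": 0, "dy": 0, "dz": 0.2, "roll": 0, "fingers": 0},
  {"dx": 0, "dy": 0, "dz": 0, "roll": 0, "fingers": 0},
  {"dx": 0, "dy": 0, "dz": 0, "roll": 0, "fingers": 0},
])

```text
time: 14.23
tool_pos: [0.4483, -0.1178, 0.0918]
tcp_rot: [-3.141, -0.001, 0.002]
wrist_force: [-0.3, 0.6, 0.4]
width: 1.002
```

```bash
python3 - <<'E'
from d import *
delta((.4487,-.1201,.021),yaw=0)
E
```

```text
t 14.23 pos [ 0.4483 -0.1178  0.0918] yaw 0.02 tilt -1.0 F [-0.3  0.6  0.4] w 1.002 q [-0.31 -0.    2.18  0.    0.96  1.26]
 units to (0.4487, -0.1201, 0.021) [0.01 0.06 1.77]
 roll units 0.01
```

Request:
play_rows([
  {"dx": 0, "dy": 0.06, "dz": 0.2, "roll": 0, "fingers": 0},
  {"dx": 0, "dy": 0, "dz": 0.4, "roll": 0, "fingers": 0},
  {"dx": 0, "dy": 0, "dz": 0.5, "roll": 0, "fingers": 0},
  {"dx": 0, "dy": 0, "dz": 0.4, "roll": 0, "fingers": 0},
  {"dx": 0, "dy": 0, "dz": 0.25, "roll": 0, "fingers": 0},
  {"dx": 0, "dy": 0, "dz": 0, "roll": 0, "fingers": 0},
  {"dx": 0, "dy": 0, "dz": 0, "roll": 0, "fingers": 0.3},
  {"dx": 0, "dy": 0, "dz": 0, "roll": 0, "fingers": 0.5},
  {"dx": 0, "dy": 0, "dz": 0, "roll": 0, "fingers": 0.7},
  {"dx": 0, "dy": 0, "dz": 0, "roll": 0, "fingers": 0.7},
  {"dx": 0, "dy": 0, "dz": 0, "roll": 0, "fingers": 0.7},
  {"dx": 0, "dy": 0, "dz": 0, "roll": 0, "fingers": 0.7},
  {"dx": 0, "dy": 0, "dz": 0, "roll": 0, "fingers": 0.7},
], grip_force=30)

```text
time: 15.32
tool_pos: [0.4499, -0.1218, 0.0237]
tcp_rot: [3.141, -0.002, 0.004]
wrist_force: [-1.3, 0.7, 6.5]
width: 0.527
```

Opening is 45 mm with 6.5 N upward, so the pads probably sit a little above the lime's widest part. I'll open slightly, go 4 mm lower and regrip.

Request:
play_rows([
  {"dx": 0, "dy": 0, "dz": 0, "roll": 0, "fingers": 0.3},
  {"dx": 0, "dy": 0, "dz": 0, "roll": 0, "fingers": 0.3},
  {"dx": 0, "dy": 0, "dz": 0, "roll": 0, "fingers": 0.3},
  {"dx": 0, "dy": 0, "dz": 0.05, "roll": 0, "fingers": 0.3},
  {"dx": 0, "dy": 0, "dz": 0.05, "roll": 0, "fingers": 0.3},
  {"dx": 0, "dy": 0, "dz": 0, "roll": 0, "fingers": 0.3},
])

```text
time: 15.82
tool_pos: [0.4481, -0.1212, 0.0175]
tcp_rot: [-3.141, 0.002, 0.002]
wrist_force: [-0.6, 1.0, -0.1]
width: 0.701
```

Request:
play_rows([
  {"dx": 0, "dy": 0, "dz": 0, "roll": 0, "fingers": 0.5},
  {"dx": 0, "dy": 0, "dz": 0, "roll": 0, "fingers": 0.6},
  {"dx": 0, "dy": 0, "dz": 0, "roll": 0, "fingers": 0.7},
  {"dx": 0, "dy": 0, "dz": 0, "roll": 0, "fingers": 0.7},
  {"dx": 0, "dy": 0, "dz": 0, "roll": 0, "fingers": 0.7},
  {"dx": 0, "dy": 0, "dz": 0, "roll": 0, "fingers": 0.7},
])

```text
time: 16.32
tool_pos: [0.4486, -0.1214, 0.018]
tcp_rot: [-3.142, 0.002, 0.0]
wrist_force: [0.1, -0.3, -1.3]
width: 0.527
```

Request:
play_rows([
  {"dx": 0, "dy": 0, "dz": -0.1, "roll": 0, "fingers": 0.7},
  {"dx": 0, "dy": 0, "dz": -0.2, "roll": 0, "fingers": 0.7},
  {"dx": 0, "dy": 0, "dz": -0.4, "roll": 0, "fingers": 0.7},
  {"dx": 0, "dy": 0, "dz": -0.6, "roll": 0, "fingers": 0.7},
  {"dx": 0, "dy": 0, "dz": -0.8, "roll": 0, "fingers": 0.7},
  {"dx": 0, "dy": 0, "dz": -0.8, "roll": 0, "fingers": 0.7},
  {"dx": 0, "dy": 0, "dz": -0.6, "roll": 0, "fingers": 0.7},
  {"dx": 0, "dy": 0, "dz": -0.3, "roll": 0, "fingers": 0.7},
  {"dx": 0, "dy": 0, "dz": 0, "roll": 0, "fingers": 0.7},
])

```text
time: 17.07
tool_pos: [0.4511, -0.1222, 0.1741]
tcp_rot: [3.139, -0.002, 0.011]
wrist_force: [-0.0, 0.5, -1.1]
width: 0.528
```

```bash
python3 - <<'E'
from d import *
delta((.549,.279,.165),yaw=85.3)
delta((.549,.279,.165),yaw=-94.7)
from workcell import vision
from h import *
c=vision.read_camera("scene"); W=cloud(c)
g=cv2.inRange(cv2.cvtColor(c["pixels"],cv2.COLOR_RGB2HSV),(25,120,60),(50,255,255)); g[:,:120]=0;g[:100]=0
k,l,st,ce=cv2.connectedComponentsWithStats(g)
for i in range(1,k):
    if st[i,4]>15: print(st[i],np.round(np.nanmedian(W[l==i],0),3))
E
```

```text
t 17.07 pos [ 0.4511 -0.1222  0.1741] yaw -0.06 tilt -1.0 F [-0.   0.5 -1.1] w 0.528 q [-0.32 -0.1   2.1   0.    1.13  1.25]
 units to (0.549, 0.279, 0.165) [  2.43 -10.03   0.22]
 roll units -21.34
t 17.07 pos [ 0.4511 -0.1222  0.1741] yaw -0.06 tilt -1.0 F [-0.   0.5 -1.1] w 0.528 q [-0.32 -0.1   2.1   0.    1.13  1.25]
 units to (0.549, 0.279, 0.165) [  2.43 -10.03   0.22]
 roll units 23.66
[182 118  18  20 289] [ 0.463 -0.117  0.206]
[ 137  277   65   63 2188] [ 0.817 -0.064  0.017]
```

Request:
play_rows([
  {"dx": 0.1, "dy": -0.4, "dz": 0, "roll": 0, "fingers": 0.7},
  {"dx": 0.2, "dy": -0.7, "dz": 0, "roll": 0, "fingers": 0.7},
  {"dx": 0.2, "dy": -0.8, "dz": 0, "roll": 0, "fingers": 0.7},
  {"dx": 0.2, "dy": -0.8, "dz": 0, "roll": 0, "fingers": 0.7},
  {"dx": 0.2, "dy": -0.8, "dz": 0, "roll": 0, "fingers": 0.7},
  {"dx": 0.2, "dy": -0.8, "dz": 0, "roll": 0, "fingers": 0.7},
  {"dx": 0.2, "dy": -0.8, "dz": 0, "roll": 0, "fingers": 0.7},
  {"dx": 0.2, "dy": -0.8, "dz": 0, "roll": 0, "fingers": 0.7},
  {"dx": 0.2, "dy": -0.8, "dz": 0, "roll": 0, "fingers": 0.7},
  {"dx": 0.2, "dy": -0.8, "dz": 0, "roll": 0, "fingers": 0.7},
  {"dx": 0.2, "dy": -0.8, "dz": 0, "roll": 0, "fingers": 0.7},
  {"dx": 0.2, "dy": -0.8, "dz": 0, "roll": 0, "fingers": 0.7},
  {"dx": 0.2, "dy": -0.6, "dz": 0, "roll": 0, "fingers": 0.7},
  {"dx": 0.1, "dy": -0.3, "dz": 0, "roll": 0, "fingers": 0.7},
])

```text
time: 18.28
tool_pos: [0.5519, 0.2809, 0.1668]
tcp_rot: [3.141, 0.002, -0.006]
wrist_force: [0.2, 0.3, -0.3]
width: 0.525
```

Request:
play_rows([
  {"dx": 0, "dy": 0, "dz": 0, "roll": -1, "fingers": 0.7},
  {"dx": 0, "dy": 0, "dz": 0, "roll": -1, "fingers": 0.7},
  {"dx": 0, "dy": 0, "dz": 0, "roll": -1, "fingers": 0.7},
  {"dx": 0, "dy": 0, "dz": 0, "roll": -1, "fingers": 0.7},
  {"dx": 0, "dy": 0, "dz": 0, "roll": -1, "fingers": 0.7},
  {"dx": 0, "dy": 0, "dz": 0, "roll": -1, "fingers": 0.7},
  {"dx": 0, "dy": 0, "dz": 0, "roll": -1, "fingers": 0.7},
  {"dx": 0, "dy": 0, "dz": 0, "roll": -1, "fingers": 0.7},
  {"dx": 0, "dy": 0, "dz": 0, "roll": -1, "fingers": 0.7},
  {"dx": 0, "dy": 0, "dz": 0, "roll": -1, "fingers": 0.7},
  {"dx": 0, "dy": 0, "dz": 0, "roll": -1, "fingers": 0.7},
  {"dx": 0, "dy": 0, "dz": 0, "roll": -1, "fingers": 0.7},
  {"dx": 0, "dy": 0, "dz": 0, "roll": -1, "fingers": 0.7},
  {"dx": 0, "dy": 0, "dz": 0, "roll": -1, "fingers": 0.7},
  {"dx": 0, "dy": 0, "dz": 0, "roll": -1, "fingers": 0.7},
  {"dx": 0, "dy": 0, "dz": 0, "roll": -1, "fingers": 0.7},
  {"dx": 0, "dy": 0, "dz": 0, "roll": -1, "fingers": 0.7},
  {"dx": 0, "dy": 0, "dz": 0, "roll": -1, "fingers": 0.7},
  {"dx": 0, "dy": 0, "dz": 0, "roll": -1, "fingers": 0.7},
  {"dx": 0, "dy": 0, "dz": 0, "roll": -1, "fingers": 0.7},
])

```text
time: 19.95
tool_pos: [0.5517, 0.2771, 0.1675]
tcp_rot: [-2.404, -2.021, 0.007]
wrist_force: [-0.2, -0.9, -1.5]
width: 0.53
```

Request:
play_rows([
  {"dx": 0, "dy": 0, "dz": 0, "roll": -1, "fingers": 0.7},
  {"dx": 0, "dy": 0, "dz": 0, "roll": -0.3, "fingers": 0.7},
  {"dx": 0, "dy": 0, "dz": 0, "roll": 0, "fingers": 0.7},
  {"dx": 0, "dy": 0, "dz": 0, "roll": 0, "fingers": 0.7},
])

```text
time: 20.28
tool_pos: [0.5524, 0.2778, 0.1688]
tcp_rot: [-2.315, -2.123, 0.003]
wrist_force: [0.1, 0.4, -0.2]
width: 0.528
```

```bash
python3 - <<'E'
from d import *
delta((.5505,.279,.11),(.5505,.279,.05),yaw=85.3)
E
```

```text
t 20.28 pos [0.5524 0.2778 0.1688] yaw 85.03 tilt -1.0 F [ 0.1  0.4 -0.2] w 0.528 q [ 0.43  0.2   1.79 -0.    1.14  0.51]
 units to (0.5505, 0.279, 0.11) [ 0.03 -0.05  1.47]
 units to (0.5505, 0.279, 0.05) [0.  0.  1.5]
 roll units -0.07
```

Request:
play_rows([
  {"dx": 0.03, "dy": -0.1, "dz": 0.2, "roll": 0, "fingers": 0.7},
  {"dx": 0, "dy": -0.06, "dz": 0.4, "roll": 0, "fingers": 0.7},
  {"dx": 0, "dy": 0, "dz": 0.5, "roll": 0, "fingers": 0.7},
  {"dx": 0, "dy": 0, "dz": 0.5, "roll": 0, "fingers": 0.7},
  {"dx": 0, "dy": 0, "dz": 0.4, "roll": 0, "fingers": 0.7},
  {"dx": 0, "dy": 0, "dz": 0.3, "roll": 0, "fingers": 0.7},
  {"dx": 0, "dy": 0, "dz": 0.2, "roll": 0, "fingers": 0.7},
  {"dx": 0, "dy": 0, "dz": 0.1, "roll": 0, "fingers": 0.7},
  {"dx": 0, "dy": 0, "dz": 0, "roll": 0, "fingers": 0.7},
  {"dx": 0, "dy": 0, "dz": 0, "roll": 0, "fingers": 0.7},
])

```text
time: 21.12
tool_pos: [0.5472, 0.2805, 0.0666]
tcp_rot: [2.314, 2.125, 0.001]
wrist_force: [-0.6, -0.2, -0.8]
width: 0.528
```

```bash
python3 - <<'E'
from d import *
delta((.547,.2795,.05),yaw=85.3)
from workcell import vision
from h import *
c=vision.read_camera("scene")
cv2.imwrite("pics/ins.png",cv2.resize(c["pixels"][150:290,270:430],None,fx=4,fy=4,interpolation=2)[:,:,::-1])
E
```

```text
t 21.12 pos [0.5472 0.2805 0.0666] yaw 85.13 tilt -1.0 F [-0.6 -0.2 -0.8] w 0.528 q [0.43 0.3  1.88 0.   0.96 0.52]
 units to (0.547, 0.2795, 0.05) [-0.03 -0.    0.41]
 roll units -0.04
```

View pics/ins.png

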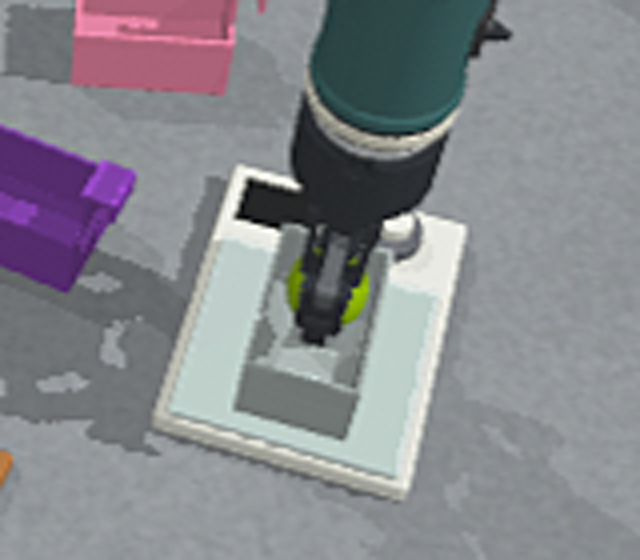

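The lime at crop (328,295) is centred over the caddy, with the fingers along its length. I'll lower 16 mm, then open slightly.

Request:
play_rows([
  {"dx": -0.03, "dy": 0, "dz": 0.1, "roll": 0, "fingers": 0.7},
  {"dx": 0, "dy": 0, "dz": 0.15, "roll": 0, "fingers": 0.7},
  {"dx": 0, "dy": 0, "dz": 0.15, "roll": 0, "fingers": 0.7},
  {"dx": 0, "dy": 0, "dz": 0, "roll": 0, "fingers": 0.7},
  {"dx": 0, "dy": 0, "dz": 0, "roll": 0, "fingers": 0.7},
])

```text
time: 21.58
tool_pos: [0.5465, 0.279, 0.05]
tcp_rot: [-2.314, -2.125, 0.0]
wrist_force: [-1.3, 0.1, 0.4]
width: 0.525
```

Request:
play_rows([
  {"dx": 0, "dy": 0, "dz": 0, "roll": 0, "fingers": 0.4},
  {"dx": 0, "dy": 0, "dz": 0, "roll": 0, "fingers": 0.35},
  {"dx": 0, "dy": 0, "dz": 0, "roll": 0, "fingers": 0.35},
  {"dx": 0, "dy": 0, "dz": 0, "roll": 0, "fingers": 0.35},
  {"dx": 0, "dy": 0, "dz": 0, "roll": 0, "fingers": 0.35},
  {"dx": 0, "dy": 0, "dz": -0.1, "roll": 0, "fingers": 0.35},
  {"dx": 0, "dy": 0, "dz": -0.3, "roll": 0, "fingers": 0.35},
  {"dx": 0, "dy": 0, "dz": -0.5, "roll": 0, "fingers": 0.35},
  {"dx": 0, "dy": 0, "dz": -0.7, "roll": 0, "fingers": 0.35},
  {"dx": 0, "dy": 0, "dz": -0.8, "roll": 0, "fingers": 0.35},
  {"dx": 0, "dy": 0, "dz": -0.8, "roll": 0, "fingers": 0.35},
  {"dx": 0, "dy": 0.6, "dz": -0.6, "roll": 0, "fingers": 0.35},
  {"dx": 0, "dy": -0.8, "dz": 0, "roll": 0, "fingers": 0.35},
  {"dx": 0, "dy": -0.8, "dz": 0, "roll": 0, "fingers": 0.35},
  {"dx": 0, "dy": -0.8, "dz": 0, "roll": 0, "fingers": 0.35},
  {"dx": 0, "dy": -0.8, "dz": 0, "roll": 0, "fingers": 0.35},
  {"dx": 0, "dy": 0, "dz": 0, "roll": 0, "fingers": 0.35},
  {"dx": 0, "dy": 0, "dz": 0, "roll": 0, "fingers": 0.35},
])

```text
time: 23.08
tool_pos: [0.4412, 0.2877, 0.2023]
tcp_rot: [-2.312, -2.127, 0.001]
wrist_force: [0.0, 0.1, 0.2]
width: 0.65
```

```bash
python3 - <<'E'
from d import *
delta()
from workcell import vision
from h import *
for n in ("scene","top"):
    c=vision.read_camera(n);W=cloud(c)
    if n=="scene": cv2.imwrite("pics/end.png",cv2.resize(c["pixels"][90:340,90:430],None,fx=2.2,fy=2.2,interpolation=2)[:,:,::-1])
    g=cv2.inRange(cv2.cvtColor(c["pixels"],cv2.COLOR_RGB2HSV),(25,120,60),(50,255,255))>0
    g&=(W[...,0]>.45)&(W[...,0]<.65)&(W[...,1]>.2)&(W[...,1]<.36)
    print(n,"lime",g.sum(),np.round(np.median(W[g],0),3),"top",np.round(W[g][:,2].max(),3))
    m=(W[...,2]>.064)&(W[...,2]<.082)&(W[...,0]>.48)&(W[...,0]<.615)&(W[...,1]>.2)&(W[...,1]<.36)&~g
    r=cv2.minAreaRect((W[m][:,:2]*1000).astype(np.float32)); print(" cup",np.round(r[0],1),np.round(r[1],1),round(r[2],1))
    b=(W[...,0]>.43)&(W[...,0]<.47)&(W[...,1]>.30)&(W[...,1]<.335)&(W[...,2]>.033); print(" btn z",np.round(np.median(W[b][:,2]),4))
    m=((W[...,2]>.176)&(W[...,2]<.194)&(W[...,0]>.5)&(W[...,0]<.66)&(W[...,1]>-.23)&(W[...,1]<-.08))
    r=cv2.minAreaRect((W[m][:,:2]*1000).astype(np.float32)); print(" deep",np.round(r[0],1),np.round(r[1],1))
E
```

```text
t 23.08 pos [0.4412 0.2877 0.2023] yaw 85.24 tilt -1.0 F [0.  0.1 0.2] w 0.65 q [0.53 0.   1.95 0.   1.19 0.61]
scene lime 269 [0.552 0.28  0.066] top 0.078
 cup [552.5 278.9] [ 65.8 109.6] 85.6
 btn z 0.4898
 deep [ 600.1 -145.2] [ 68.1 107.5]
top lime 192 [0.54  0.277 0.067] top 0.08
 cup [550.4 278.1] [ 67.  103.8] 86.1
 btn z 0.5857
 deep [ 598.7 -146.4] [ 66.7 104.5]
```

View pics/end.png

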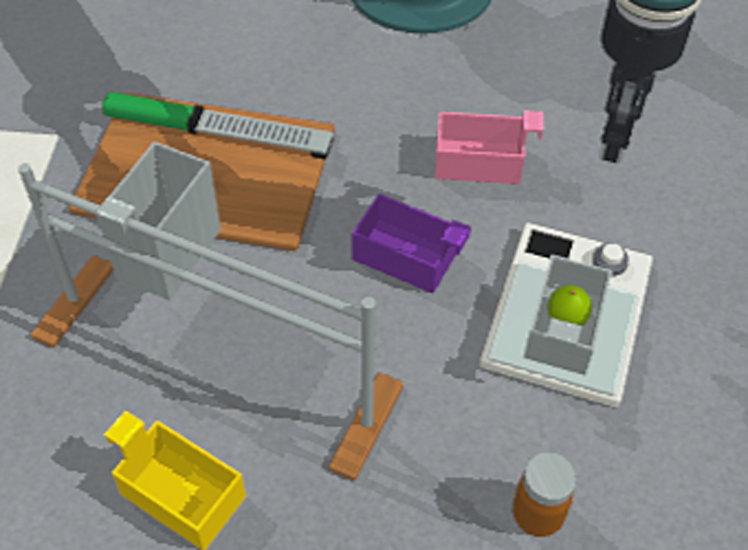

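The lime sits in the caddy at (570,305), the button is out at (612,257), the deep caddy still hangs at (165,225), and the jar and zester are in place. The arm is clear, so I'm handing in.

```bash
python3 -c "
from workcell import bot
print(bot.finish_job())"
```

```text
the job is handed in; nothing more can be done
None
```

I lifted the shallow caddy off the rack, stood it on the scale's plate and let go. I then pressed tare once, put the lime in and handed the job in at about 23 s; it gave no verdict.

- **Caddy:** it stands within about 2 mm of my measured plate centre.
- **Tare:** the button was pressed fully to its stop, at 14 N. It looked out again in the last picture; the final depth reading of it failed because the gripper was in that area. An earlier reading after the press showed it out.
- **Lime:** its top is at 78–80 mm, so its middle is about 29 mm above the caddy's underside (limit 40 mm).
- **Other things:** the deep caddy is within about 2 mm of where it was by the top camera. The scene camera showed 6 mm, which is within its error. The zester and jar look untouched; I checked those only in the picture.
- **Regrip:** my first grip on the lime was slightly high, so I opened and regripped it 4 mm lower before lifting.

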